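Nest the sauce cups and moulds away

TASK

Put the upside-down steel ware away in two nests, leaving every piece upside down: in the middle of the round tray set the smallest round cup, cover it with the middle-sized cup and cover that with the largest; in the middle of the square tray set the smaller square mould and cover it with the larger. Every piece must stand level with its mouth down on the tray, and the pepper bottle, the spice jar and the tape roll must be left where they are.

Things in the scene. Friction and masses are not known exactly. Their poses are not given: they have to be found in the camera images.
- cup_small: smallest round steel sauce cup, stands upside down: closed flat end up, open mouth down on the table; origin at the centre of the open mouth (underside), z axis up; walls and closed end 3 to 4 mm thick; plain steel; slightly conical: 30 mm outside diameter at the closed top, 42 mm at the mouth, 44 mm tall
- cup_medium: middle-sized round steel sauce cup, stands upside down: closed flat end up, open mouth down on the table; origin at the centre of the open mouth (underside), z axis up; walls and closed end 3 to 4 mm thick; plain steel; slightly conical: 44 mm outside diameter at the closed top, 56 mm at the mouth, 60 mm tall
- cup_large: largest round steel sauce cup, stands upside down: closed flat end up, open mouth down on the table; origin at the centre of the open mouth (underside), z axis up; walls and closed end 3 to 4 mm thick; plain steel; slightly conical: 58 mm outside diameter at the closed top, 68 mm at the mouth, 78 mm tall
- mould_small: smaller square steel pudding mould, stands upside down: closed flat end up, open mouth down on the table; origin at the centre of the open mouth (underside), z axis up; walls and closed end 3 to 4 mm thick; plain steel; straight walls, 36 x 36 mm outside, 42 mm tall, walls square to its x and y axes
- mould_large: larger square steel pudding mould, stands upside down: closed flat end up, open mouth down on the table; origin at the centre of the open mouth (underside), z axis up; walls and closed end 3 to 4 mm thick; plain steel; straight walls, 62 x 62 mm outside, 62 mm tall, walls square to its x and y axes
- round_tray: round flat blue plastic tray, 124 mm in diameter, 6 mm thick, no rim, fixed to the table; origin at the centre of its underside (its top face is 6 mm above the table)
- square_tray: square flat blue plastic tray, 120 x 120 mm, sides along its x and y axes, 6 mm thick, no rim, fixed to the table; origin at the centre of its underside (its top face is 6 mm above the table)
- pepper_bottle: bystander: small upright bottle with black cap, 32 mm in diameter, 78 mm tall; origin at the centre of its underside; stands loose among the cups
- spice_jar: bystander: small upright amber glass jar with steel lid, 36 mm in diameter, 60 mm tall; origin at the centre of its underside; loose
- tape_roll: bystander: small brown roll of tape lying flat, 42 mm in diameter, 24 mm tall; origin at the centre of its underside; loose

How it is judged:
At the end, for the whole second after the job is handed in: All three round cups are nested on the round tray and both square moulds on the square tray: each piece's centre within 18 mm (horizontally) of its tray's centre, its mouth down on the tray (within 5 mm of the tray's top), tilted less than 0.12 rad, and at rest (slower than 0.02 m/s) (horizontal distance between each of cup_small, cup_medium, cup_large and round_tray below 0.018 m and z of cup_small in the frame of round_tray between 0.003 and 0.011 m and angle between each of cup_small, cup_medium, cup_large, mould_small, mould_large's own z axis and vertical below 0.12 rad and linear speed of each of cup_small, cup_medium, cup_large, mould_small, mould_large below 0.02 m/s and z of cup_medium in the frame of round_tray between 0.003 and 0.011 m and z of cup_large in the frame of round_tray between 0.003 and 0.011 m and horizontal distance between each of mould_small, mould_large and square_tray below 0.018 m and z of mould_small in the frame of square_tray between 0.003 and 0.011 m and z of mould_large in the frame of square_tray between 0.003 and 0.011 m); the robot touches nothing.
It fails at once if the pepper bottle is shifted by more than 30 mm or knocked over (distance of pepper_bottle from where it was at the start of the episode above 0.03 m or angle between pepper_bottle's own z axis and vertical above 0.5 rad).
It fails at once if the spice jar is shifted by more than 30 mm or knocked over (distance of spice_jar from where it was at the start of the episode above 0.03 m or angle between spice_jar's own z axis and vertical above 0.5 rad).
It fails at once if the tape roll is shifted by more than 30 mm or knocked over (distance of tape_roll from where it was at the start of the episode above 0.03 m or angle between tape_roll's own z axis and vertical above 0.5 rad).
It also fails if it takes over 136 s, if anything falls off the work surface, if the arm or the gripper's body presses on something with over 40 N, if the wrist force passes 120 N, or if a joint passes its speed limit or range.

ROBOT

A 7-joint arm with a two-finger parallel gripper is mounted at the origin on the work surface. World frame = base frame: x ahead of the robot, y to its left, z up, the work surface at z = 0. Lengths are in m, angles in rad, forces in N, time in s.
With the tool pointing down it reaches from about 0.425 to 0.875 m from the base axis. Payload 4.7 kg.
Tool frame: the origin (TCP) lies midway between the tips of the shut fingers; the grasp point (between the pads) lies ctrl.grasp_offset behind it (ctrl.grasp_offset is the distance from the TCP to the grasp point, in m); z points along the fingers, y is the line along which they close (so a half turn about z gives the same grasp; the last joint's range is limited). The gripper opens to 87 mm and grips with 3 to 60 N. Pads are 19 mm wide; open, the fingers measure 117 mm over their backs; the gripper's body (75 mm by 190 mm) begins 51 mm behind the grasp point.
Start: joints at [-1.256, 0.321, -0.07, 1.45, 0.023, 1.371, -0.057], TCP at [0.193, 0.621, 0.223] pointing down, gripper open.
Joint ranges: [-2.86, 2.86], [-0.3, 2.09], [-1.38, 1.24], [0.06, 2.45], [-1.56, 4.7], [0.09, 2.05], [-2.69, 2.69]. Speed limits (rad/s): [2.57, 2.57, 3.14, 3.14, 3.14, 3.14, 3.14].

INTERFACE

Orientations are given as a rotation vector (axis times angle).
In Python, from bench import ctrl gives the robot as it stands. The module is installed in compiled form; this text tells all that it offers.
- The arm moves only by the tool jog_arm, never from a script. Its argument "moves" is one flat list of numbers, 7 for each row, row after row: the shift along the tool's x, y, z in units of 30 cm (1.0 is 30 cm), then the turn, a rotation vector about the tool's x, y, z in units of 60 degrees (1.0 is 60 degrees), then the gripper's target within -1 to 1 (fully open at 1, half-way at 0, shut at -1). In form: [x, y, z, wx, wy, wz, fingers, x, y, z, wx, wy, wz, fingers, ...]. A call has exactly 8 rows; each row is the pose to reach, as a shift and turn from the pose commanded when the call began, along the tool's axes at that moment; what a row does not reach only later rows make up. A row lasts 1/8 s, in which the tool goes at most 62.5 mm and 10.7 degrees, less where a joint would pass 70% of its speed; a pose out of reach is approached as far as the arm can. A call with a number of a shift or a turn outside -1 to 1 is refused whole. A call with a gripper value outside its range is refused whole. The fingers move at their own pace and stop on an object; "newtons" is the grip in N (left out, the last holds). Time passes only in rows, so rows that repeat a pose let the fingers close, or fill a call up. It gives the time, the measured TCP pose, the force, the opening and the grip force at its end, in the units of the state.
- ctrl.get_state(): the state, without advancing time (a new reading comes with each control period).
- ctrl.get_image(name): name is "scene" or "top" or "wrist"; returns a dict with "pixels" (480x640x3 uint8, red, green, blue), "fx", "fy", "cx", "cy" (pixels), "dist" ([k1, k2, p1, p2, k3] as OpenCV has them; the pictures are not rectified), "xyz" and "rotation" of the camera in the world; the wrist camera has in their place "tool_from_camera" (4x4, takes a point from camera to tool coordinates, whose origin is the TCP and whose axes are the flange's). Camera axes: x right, y up, looking along -z (the intrinsics and any distortion apply to the point x, -y, -z); pixel columns grow to the right and rows downward; lengths in m; the calibration is good to about 2 mm. A picture is of the moment at which its call begins: read the wrist's pose just before it. There is no depth.
- ctrl.close_job(): hands the job in; it is judged then, once.
The state is a dict: "time": time; "joint_positions": joint angles; "qd": joint speeds; "joint_torque": joint torques, N m; "position": TCP position; "tool_rot": TCP orientation; "ft_force": force on the tool from outside, world axes, zero at the start; "torque": the same for the moment, N m; "grip_width": opening from 0.0 (shut) to 1.0 (fully open); "grip_force": force on a finger pad.
Only numpy, scipy, OpenCV 4.12 (cv2) and the standard library are available. Lean on these libraries where they do the work, as an engineer would, in place of code of your own. Each camera call takes 0.05 s, during which the arm holds its last target. There are 200 camera calls.

## Working session

There is one attempt and no reset: what is moved stays moved. The work goes in short steps, Python scripts to look and compute and a tool call to move; the robot and the scene stay as the last step left them, time stands still between calls to the robot, and variables do not carry over. Pictures are saved under pics/ and viewed, at most 14 in all, crops included, and the job is handed in when it is done.

Besides the shell and the picture viewer there is one more tool, called after "Emit:" by a JSON object that holds its "fn" and its "kwargs", one argument or row to a line. jog_arm: Moves the arm, as the interface text tells. Its arguments: {"type":"object","properties":{"moves":{"type":"array"},"newtons":{"type":"number"}},"required":["moves"]}

```bash
mkdir -p pics
python3 - <<'E'
from bench import ctrl
import cv2
s=ctrl.get_state();print({k:s[k] for k in('time','position','tool_rot','grip_width')},ctrl.grasp_offset)
for n in('top','scene'):
    i=ctrl.get_image(n);cv2.imwrite(f'pics/{n}0.png',i['pixels'][:,:,::-1]);print(n,{k:v for k,v in i.items() if k!='pixels'})
E
```

```text
{'time': 0.0, 'position': array([0.19248416, 0.62025225, 0.22145042]), 'tool_rot': array([-4.70716083e-01, -3.10591849e+00,  3.07462236e-03]), 'grip_width': 0.9997173153413915} 0.0187
top {'fx': 562.7588899368092, 'fy': 562.7588899368092, 'cx': 316.1796251091677, 'cy': 241.83995460901335, 'dist': array([-0.18219567,  0.        ,  0.        ,  0.        ,  0.        ]), 'xyz': array([4.59924419e-01, 6.97506193e-04, 1.36667593e+00]), 'rotation': array([ 0.07365862, -0.05260452, -1.59916467])}
scene {'fx': 577.5470432723351, 'fy': 577.5470432723351, 'cx': 313.9237710099771, 'cy': 243.6408875660463, 'dist': array([-0.16222059,  0.        ,  0.        ,  0.        ,  0.        ]), 'xyz': array([1.12439977, 0.73437752, 0.80905002]), 'rotation': array([0.38373153, 1.07448079, 2.27548681])}
```

View pics/top0.png

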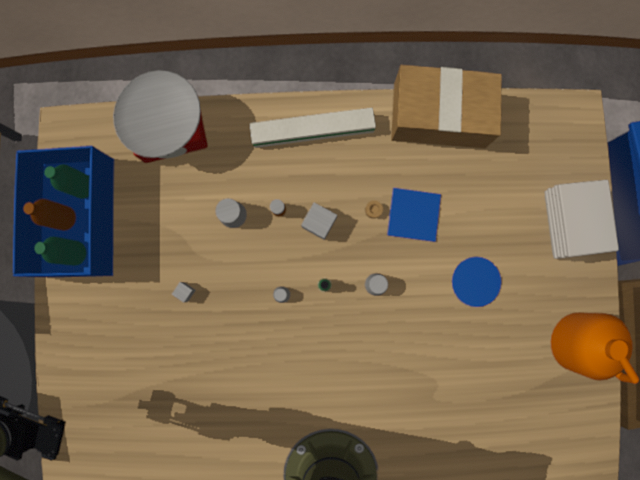

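View pics/scene0.png

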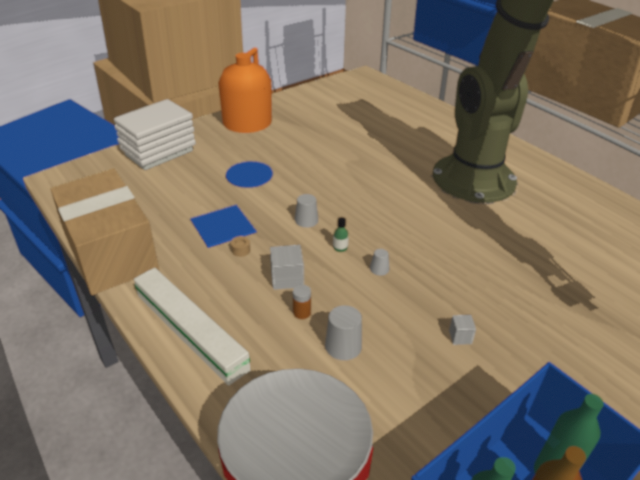

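Top image: cup_large is near (230,212), spice jar (278,207), mould_large (319,221), tape roll (374,210) and square tray (414,215). On the lower row are mould_small (182,292), cup_small (281,295), pepper bottle (325,285), cup_medium (377,284) and round tray (477,282). I'll enlarge it next.

```bash
cat > h.py <<'E'
import numpy as np,cv2
from scipy.spatial.transform import Rotation as R
def cam(i,s=None):
    K=np.array([[i['fx'],0,i['cx']],[0,i['fy'],i['cy']],[0,0,1]])
    if 'xyz' in i:
        r=np.array(i['rotation']); M=r if r.shape==(3,3) else R.from_rotvec(r).as_matrix(); p=np.array(i['xyz'])
    else:
        T=np.eye(4);T[:3,:3]=R.from_rotvec(s['tool_rot']).as_matrix();T[:3,3]=s['position'];T=T@np.array(i['tool_from_camera']);M=T[:3,:3];p=T[:3,3]
    return K,np.array(i['dist']),M@np.diag([1,-1,-1]),p
def w(c,px,z):
    K,d,M,p=c
    u=cv2.undistortPoints(np.array(px,float).reshape(-1,1,2),K,d)[:,0]
    r=np.c_[u,np.ones(len(u))]@M.T
    return p+r*((np.array(z)-p[2])/r[:,2])[:,None]
def proj(c,X):
    K,d,M,p=c
    return cv2.projectPoints((np.atleast_2d(X)-p)@M,np.zeros(3),np.zeros(3),K,d)[0][:,0]
E
python3 - <<'E'
import cv2
a=cv2.imread('pics/top0.png')
for n,(x0,x1) in {'a':(165,345),'b':(340,520)}.items():
    cv2.imwrite(f'pics/top0{n}.png',cv2.resize(a[180:315,x0:x1],None,fx=4.4,fy=4.4,interpolation=cv2.INTER_CUBIC))
E
```

```text
(no output)
```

View pics/top0a.png

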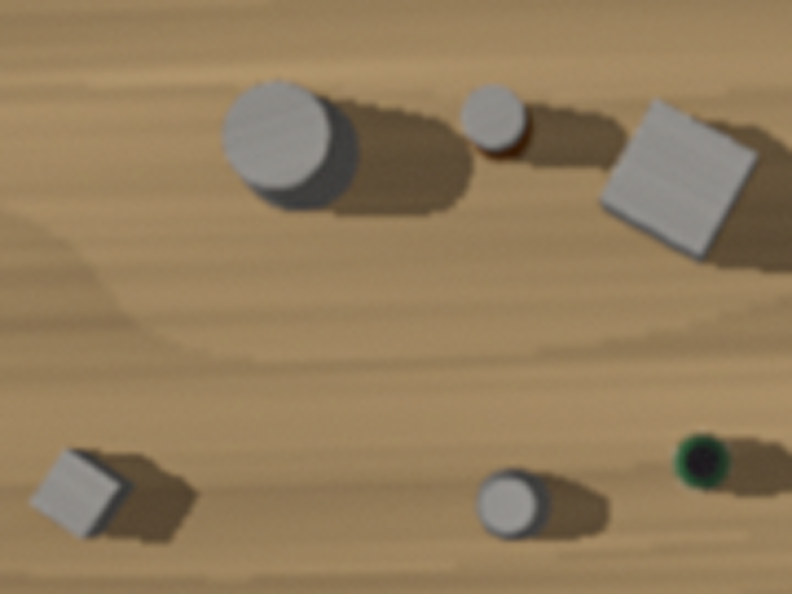

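View pics/top0b.png

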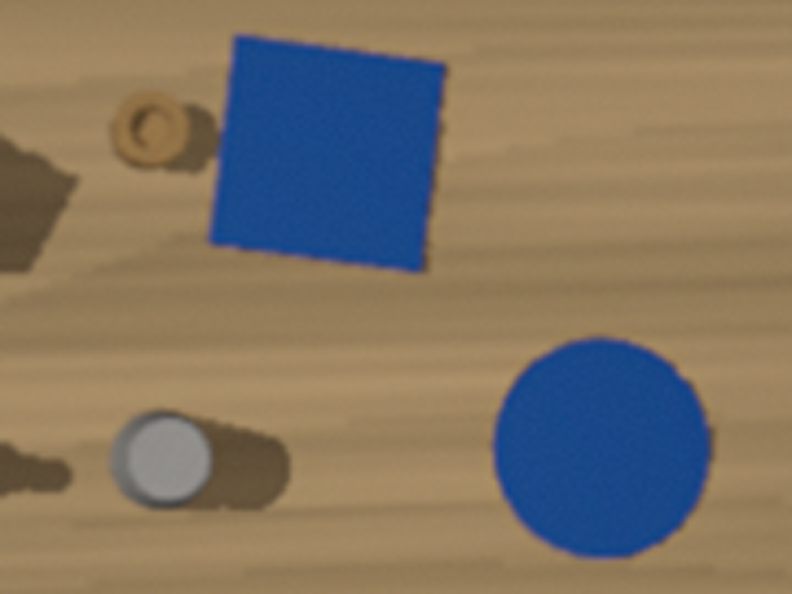

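Crop a shows the top faces of cup_large (277,134), jar (494,117), mould_large (679,179), mould_small (78,494), cup_small (507,504) and the pepper cap (703,461). Crop b shows the tape roll (150,128), square tray (329,153), cup_medium (168,460) and round tray (602,447).

Run:
```python
from bench import ctrl
from h import *
i=ctrl.get_image('top');c=cam(i)
P={'cup_large':(0,[(277,134)],.078),'jar':(0,[(494,117)],.06),'mould_large':(0,[(657,99),(756,155),(704,259),(600,202)],.062),
'mould_small':(0,[(70,450),(124,490),(85,539),(31,497)],.042),'cup_small':(0,[(507,504)],.044),'pepper':(0,[(703,461)],.078),
'tape':(1,[(150,128)],.024),'sqtray':(1,[(235,36),(446,64),(426,271),(210,243)],.006),'cup_medium':(1,[(168,460)],.06),'rtray':(1,[(602,447),(493,447),(711,447)],.006),
'cl_w':(0,[(224,134),(330,134)],.078)}
for n,(k,p,z) in P.items():
    q=(np.array(p,float)+.5)/4.4-.5+np.array([[165,180],[340,180]][k])
    X=w(c,q,[z]*len(q)); m=X.mean(0); 
    e=np.diff(np.r_[X,X[:1]],axis=0)
    print(n,m[:2].round(4),'r',np.hypot(*m[:2]).round(3),'len',np.linalg.norm(e,axis=1).round(4),'ang',np.degrees(np.arctan2(e[:,1],e[:,0])).round(1))
s=ctrl.get_state();print(R.from_rotvec(s['tool_rot']).as_matrix().round(3)); print(ctrl.get_image('wrist')['tool_from_camera'])
```

```text
cup_large [0.6438 0.2203] r 0.68 len [0.] ang [0.]
jar [0.6517 0.1064] r 0.66 len [0.] ang [0.]
mould_large [0.6153 0.0086] r 0.615 len [0.0606 0.0619 0.0629 0.0628] ang [-121.5  151.8   59.5  -30.4]
mould_small [0.4565 0.3393] r 0.569 len [0.037  0.0341 0.0377 0.0334] ang [-127.   139.7   51.8  -41.5]
cup_small [0.4456 0.1057] r 0.458 len [0.] ang [0.]
pepper [0.4655 0.0005] r 0.465 len [0.] ang [0.]
tape [ 0.6438 -0.1237] r 0.656 len [0.] ang [0.]
sqtray [ 0.6295 -0.225 ] r 0.668 len [0.1196 0.1169 0.1213 0.1169] ang [-99.1 171.6  80.9  -9.2]
cup_medium [ 0.4623 -0.1234] r 0.478 len [0.] ang [0.]
rtray [ 0.4612 -0.3714] r 0.592 len [0.0618 0.1244 0.0626] ang [ 87.9 -92.1  87.9]
cl_w [0.6438 0.2203] r 0.68 len [0.0567 0.0567] ang [-92.  88.]
[[-0.955  0.296 -0.   ]
 [ 0.296  0.955 -0.001]
 [-0.    -0.001 -1.   ]]
[[-9.03452996e-04  9.57919545e-01  2.87035415e-01  7.97578972e-02]
 [ 9.99999584e-01  9.02420567e-04  1.35893755e-04  7.45263932e-04]
 [-1.28851378e-04  2.87035418e-01 -9.57919961e-01 -1.61974481e-01]
 [ 0.00000000e+00  0.00000000e+00  0.00000000e+00  1.00000000e+00]]
```

```bash
cat > go.py <<'E'
import sys
from bench import ctrl
from h import *
s=ctrl.get_state();x,y,z,psi=map(float,sys.argv[1:5])
M=R.from_rotvec(s['tool_rot']).as_matrix()
T=np.c_[[np.sin(-np.radians(psi)),np.cos(np.radians(psi)),0],[np.cos(np.radians(psi)),np.sin(np.radians(psi)),0],[0,0,-1]]
d=M.T@(np.array([x,y,z])-s['position'])/.3
print('shift',d.round(4),'turn',(R.from_matrix(M.T@T).as_rotvec()/np.radians(60)).round(4),'psi',np.degrees(np.arctan2(M[1,1],M[0,1])).round(2),'pos',np.round(s['position'],4),'t',s['time'],'gw',round(s['grip_width'],3),'gf',s['grip_force'])
E
python3 go.py .4565 .3393 .10 50.5
```

```text
shift [-1.1181 -0.634   0.4071] turn [-1.100e-03  3.000e-04  3.711e-01] psi 72.76 pos [0.1925 0.6205 0.2219] t 0.2 gw 0.993 gf 0.0
```

Emit:
{"fn": "jog_arm", "kwargs": {
  "moves": [-0.05, -0.03, 0, 0, 0, 0.05, 1, -0.15, -0.09, 0, 0, 0, 0.1, 1, -0.28, -0.16, 0, 0, 0, 0.16, 1, -0.42, -0.24, 0, 0, 0, 0.23, 1, -0.56, -0.32, 0.05, 0, 0, 0.29, 1, -0.7, -0.4, 0.1, 0, 0, 0.34, 1, -0.82, -0.47, 0.15, 0, 0, 0.37, 1, -0.9, -0.51, 0.2, 0, 0, 0.37, 1],
  "newtons": 25
}}

```text
time: 1.2
position: [0.4076, 0.391, 0.1624]
tool_rot: [1.069, 2.953, -0.0]
ft_force: [-0.3, 1.3, 0.0]
grip_width: 1.0
grip_force: 0.0
```

```bash
python3 go.py .4565 .3393 .10 50.5; python3 go.py .4565 .3393 .011 50.5
```

```text
shift [-0.2355 -0.0282  0.2083] turn [ 0.0002  0.0009 -0.0049] psi 50.2 pos [0.4076 0.391  0.1624] t 1.2 gw 1.0 gf 0.0
shift [-0.2352 -0.0283  0.505 ] turn [ 0.0002  0.0009 -0.0049] psi 50.2 pos [0.4076 0.391  0.1624] t 1.2 gw 1.0 gf 0.0
```

Emit:
{"fn": "jog_arm", "kwargs": {
  "moves": [-0.06, -0.01, 0.05, 0, 0, 0, 1, -0.12, -0.015, 0.1, 0, 0, 0, 1, -0.18, -0.02, 0.15, 0, 0, 0, 1, -0.22, -0.025, 0.19, 0, 0, 0, 1, -0.235, -0.028, 0.208, 0, 0, 0, 1, -0.235, -0.028, 0.208, 0, 0, 0, 1, -0.235, -0.028, 0.208, 0, 0, 0, 1, -0.235, -0.028, 0.208, 0, 0, 0, 1]
}}

```text
time: 2.2
position: [0.4541, 0.3443, 0.1007]
tool_rot: [1.058, 2.958, 0.002]
ft_force: [0.3, 0.5, 0.5]
grip_width: 1.002
grip_force: 0.0
```

```bash
cat > wr.py <<'E'
import sys
from bench import ctrl
from h import *
s=ctrl.get_state();i=ctrl.get_image('wrist');c=cam(i,s)
cv2.imwrite(f'pics/{sys.argv[1]}.png',i['pixels'][:,:,::-1])
np.save('wc.npy',np.array([*c],object),allow_pickle=True)
if len(sys.argv)>2: print(proj(c,np.array(eval(sys.argv[2]))).round(1))
E
python3 wr.py w1 "[[.4565,.3393,.042]]"; python3 go.py .4565 .3393 .011 50.5
```

```text
[[309.6 273.1]]
shift [-0.0163 -0.0078  0.2989] turn [ 0.001  -0.0001  0.002 ] psi 50.62 pos [0.4542 0.3441 0.1007] t 2.25 gw 0.997 gf 0.0
```

View pics/w1.png

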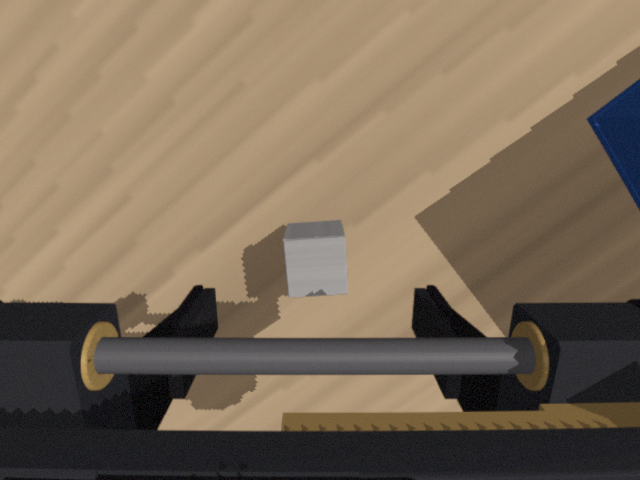

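Wrist view: the top face of mould_small has corners (285,239), (345,237), (347,293) and (290,296), so its centre is about (317,266), against a predicted (310,273).

Run:
```python
from h import *
c=np.load('wc.npy',allow_pickle=True)
X=w(c,[(285,239),(345,237),(347,293),(290,296)],[.042]*4);e=np.diff(np.r_[X,X[:1]],axis=0)
print(X.mean(0),np.linalg.norm(e,axis=1),np.degrees(np.arctan2(e[:,1],e[:,0])))
```

```text
[0.45616618 0.34498343 0.042     ] [0.03428626 0.03474742 0.03404573 0.03550956] [  52.54295849  -36.18903925 -126.18456552  144.18551997]
```

```bash
python3 go.py .4562 .3445 .012 53
```

```text
shift [-0.0045  0.005   0.2956] turn [ 0.001  -0.     -0.0397] psi 50.62 pos [0.4542 0.3441 0.1007] t 2.25 gw 0.997 gf 0.0
```

Emit:
{"fn": "jog_arm", "kwargs": {
  "moves": [-0.002, 0.002, 0.05, 0, 0, -0.01, 1, -0.003, 0.003, 0.11, 0, 0, -0.02, 1, -0.004, 0.004, 0.17, 0, 0, -0.03, 1, -0.004, 0.005, 0.22, 0, 0, -0.04, 1, -0.004, 0.005, 0.26, 0, 0, -0.04, 1, -0.004, 0.005, 0.285, 0, 0, -0.04, 1, -0.004, 0.005, 0.295, 0, 0, -0.04, 1, -0.004, 0.005, 0.295, 0, 0, -0.04, 1]
}}

```text
time: 3.25
position: [0.4563, 0.344, 0.0118]
tool_rot: [0.998, 2.979, 0.001]
ft_force: [-0.5, 0.3, -0.2]
grip_width: 1.0
grip_force: 0.0
```

Emit:
{"fn": "jog_arm", "kwargs": {
  "moves": [0, 0, 0, 0, 0, 0, -1, 0, 0, 0, 0, 0, 0, -1, 0, 0, 0, 0, 0, 0, -1, 0, 0, 0, 0, 0, 0, -1, 0, 0, 0, 0, 0, 0, -1, 0, 0, 0, 0, 0, 0, -1, 0, 0, 0, 0, 0, 0, -1, 0, 0, 0, 0, 0, 0, -1],
  "newtons": 25
}}

```text
time: 4.25
position: [0.4562, 0.3438, 0.0117]
tool_rot: [0.998, 2.979, 0.0]
ft_force: [0.2, -1.1, 0.0]
grip_width: 0.411
grip_force: 25.0
```

```bash
python3 go.py .6295 -.225 .13 0
```

```text
shift [-1.6032 -1.1656 -0.3945] turn [ 1.000e-04 -0.000e+00  8.827e-01] psi 52.96 pos [0.4562 0.3438 0.0117] t 4.25 gw 0.411 gf 24.999479935504496
```

Emit:
{"fn": "jog_arm", "kwargs": {
  "moves": [0, 0, -0.06, 0, 0, 0, -1, 0, 0, -0.16, 0, 0, 0, -1, 0, 0, -0.27, 0, 0, 0.05, -1, -0.04, -0.03, -0.35, 0, 0, 0.15, -1, -0.13, -0.095, -0.395, 0, 0, 0.28, -1, -0.26, -0.19, -0.395, 0, 0, 0.42, -1, -0.41, -0.3, -0.395, 0, 0, 0.56, -1, -0.57, -0.415, -0.395, 0, 0, 0.7, -1]
}}

```text
time: 5.25
position: [0.5183, 0.1404, 0.1317]
tool_rot: [2.003, 2.419, 0.004]
ft_force: [0.3, -0.1, -0.2]
grip_width: 0.414
grip_force: 25.0
```

```bash
python3 go.py .6295 -.225 .13 0
```

```text
shift [-1.2657  0.137   0.0047] turn [ 0.0019 -0.0012  0.1792] psi 10.75 pos [0.5183 0.1404 0.1317] t 5.25 gw 0.414 gf 24.995915880426764
```

Emit:
{"fn": "jog_arm", "kwargs": {
  "moves": [-0.15, 0.01, 0, 0, 0, 0.05, -1, -0.3, 0.03, 0, 0, 0, 0.1, -1, -0.45, 0.05, 0, 0, 0, 0.15, -1, -0.6, 0.065, 0, 0, 0, 0.18, -1, -0.74, 0.08, 0, 0, 0, 0.18, -1, -0.86, 0.095, 0, 0, 0, 0.18, -1, -0.95, 0.105, 0, 0, 0, 0.18, -1, -1.0, 0.11, 0, 0, 0, 0.18, -1]
}}

```text
time: 6.25
position: [0.6074, -0.1485, 0.1313]
tool_rot: [2.219, 2.222, 0.001]
ft_force: [0.6, 1.0, -0.2]
grip_width: 0.415
grip_force: 25.0
```

```bash
python3 go.py .6295 -.225 .13 0
```

```text
shift [-0.255   0.0732  0.0043] turn [0.001  0.0003 0.0011] psi 0.07 pos [ 0.6074 -0.1485  0.1313] t 6.25 gw 0.415 gf 24.999969438649714
```

```bash
python3 wr.py w2 "[[.6295,-.225,.006]]"
```

```text
[[342.6 326.8]]
```

View pics/w2.png

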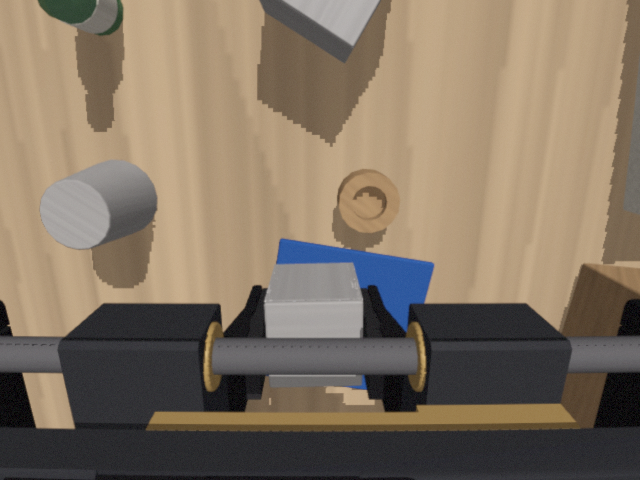

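Wrist view: mould_small is held square between the fingers. Tray far corners are at (280,241) and (432,263), the tape roll at (369,201) and the top of cup_medium near (76,212).

```bash
python3 - <<'E'
from h import *
c=np.load('wc.npy',allow_pickle=True)
X=w(c,[(280,241),(432,263),(369,201),(76,212)],[.006,.006,.024,.06]);print(X.round(4))
e=(X[1]-X[0])[:2];L=np.linalg.norm(e);e/=L;n=np.array([e[1],-e[0]])
print(L,X[:2,:2].mean(0)+.06*n)
E
python3 go.py .6295 -.225 .021 0
```

```text
[[ 0.5814 -0.1537  0.006 ]
 [ 0.6963 -0.1711  0.006 ]
 [ 0.644  -0.1201  0.024 ]
 [ 0.4643 -0.1196  0.06  ]]
0.11626127202719175 [ 0.62987241 -0.22174768]
shift [-0.2486  0.0727  0.3677] turn [ 0.0014  0.0017 -0.0001] psi -0.0 pos [ 0.6075 -0.1502  0.1311] t 6.3 gw 0.411 gf 24.998965761624277
```

Emit:
{"fn": "jog_arm", "kwargs": {
  "moves": [-0.06, 0.02, 0, 0, 0, 0, -1, -0.14, 0.04, 0, 0, 0, 0, -1, -0.2, 0.06, 0.02, 0, 0, 0, -1, -0.235, 0.073, 0.07, 0, 0, 0, -1, -0.24, 0.074, 0.13, 0, 0, 0, -1, -0.24, 0.074, 0.19, 0, 0, 0, -1, -0.24, 0.074, 0.25, 0, 0, 0, -1, -0.24, 0.074, 0.29, 0, 0, 0, -1]
}}

```text
time: 7.3
position: [0.629, -0.2177, 0.0414]
tool_rot: [-2.216, -2.224, 0.001]
ft_force: [-0.7, -0.4, -0.8]
grip_width: 0.415
grip_force: 25.0
```

```bash
python3 go.py .6297 -.2225 .0185 0
```

```text
shift [-0.0162  0.0023  0.0762] turn [-0.0015 -0.0008  0.0036] psi 0.22 pos [ 0.629  -0.2177  0.0414] t 7.3 gw 0.415 gf 24.99973393511027
```

Emit:
{"fn": "jog_arm", "kwargs": {
  "moves": [-0.008, 0.001, 0.02, 0, 0, 0, -1, -0.012, 0.002, 0.04, 0, 0, 0, -1, -0.012, 0.002, 0.055, 0, 0, 0, -1, -0.012, 0.002, 0.065, 0, 0, 0, -1, -0.012, 0.002, 0.072, 0, 0, 0, -1, -0.012, 0.002, 0.074, 0, 0, 0, -1, -0.012, 0.002, 0.074, 0, 0, 0, -1, -0.012, 0.002, 0.074, 0, 0, 0, -1]
}}

```text
time: 8.3
position: [0.6303, -0.2224, 0.0211]
tool_rot: [2.218, 2.224, 0.0]
ft_force: [-0.7, 0.4, -0.1]
grip_width: 0.41
grip_force: 25.0
```

```bash
python3 go.py .6297 -.2225 .0185 0
```

```text
shift [-0.0004 -0.002   0.0088] turn [0.0003 0.     0.0028] psi 0.17 pos [ 0.6303 -0.2224  0.0211] t 8.3 gw 0.41 gf 24.999586790800095
```

Emit:
{"fn": "jog_arm", "kwargs": {
  "moves": [0, 0, 0.004, 0, 0, 0, -1, 0, 0, 0.008, 0, 0, 0, -1, 0, 0, 0.008, 0, 0, 0, -1, 0, 0, 0.008, 0, 0, 0, 0.4, 0, 0, 0.008, 0, 0, 0, 0.4, 0, 0, 0.008, 0, 0, 0, 0.4, 0, 0, 0.008, 0, 0, 0, 0.4, 0, 0, 0.008, 0, 0, 0, 0.4]
}}

```text
time: 9.3
position: [0.6302, -0.2223, 0.0186]
tool_rot: [-2.218, -2.225, -0.0]
ft_force: [0.2, 0.6, -0.2]
grip_width: 0.697
grip_force: 0.0
```

```bash
python3 go.py .6153 .012 .13 -30
```

```text
shift [ 0.7812 -0.0473 -0.3714] turn [ 1.000e-04 -1.000e-04  5.028e-01] psi 0.17 pos [ 0.6302 -0.2223  0.0186] t 9.3 gw 0.697 gf 0.0
```

Emit:
{"fn": "jog_arm", "kwargs": {
  "moves": [0, 0, -0.07, 0, 0, 0, 0.4, 0, 0, -0.18, 0, 0, 0, 0.4, 0.02, 0, -0.3, 0, 0, 0.05, 1, 0.1, 0, -0.36, 0, 0, 0.15, 1, 0.24, -0.01, -0.37, 0, 0, 0.25, 1, 0.4, -0.02, -0.37, 0, 0, 0.35, 1, 0.54, -0.03, -0.37, 0, 0, 0.45, 1, 0.64, -0.035, -0.37, 0, 0, 0.5, 1]
}}

```text
time: 10.3
position: [0.6194, -0.0277, 0.1313]
tool_rot: [-2.718, -1.574, -0.004]
ft_force: [-0.7, -0.1, -0.6]
grip_width: 1.001
grip_force: 0.0
```

Emit:
{"fn": "jog_arm", "kwargs": {
  "moves": [0, 0, 0, 0, 0, 0, 1, 0, 0, 0, 0, 0, 0, 1, 0, 0, 0, 0, 0, 0, 1, 0, 0, 0, 0, 0, 0, 1, 0, 0, 0, 0, 0, 0, 1, 0, 0, 0, 0, 0, 0, 1, 0, 0, 0, 0, 0, 0, 1, 0, 0, 0, 0, 0, 0, 1]
}}

```text
time: 11.3
position: [0.6191, -0.0303, 0.1295]
tool_rot: [-2.718, -1.575, -0.0]
ft_force: [0.0, -0.1, 0.5]
grip_width: 0.999
grip_force: 0.0
```

```bash
python3 go.py .6153 .012 .13 -30; python3 wr.py w3 "[[.6153,.012,.062],[.6517,.110,.060]]"
```

```text
shift [ 0.116  -0.0812 -0.0015] turn [-0.     -0.0001  0.0028] psi -29.83 pos [ 0.6191 -0.0303  0.1295] t 11.3 gw 0.999 gf 0.0
[[274.  202.5]
 [235.6   5.2]]
```

View pics/w3.png

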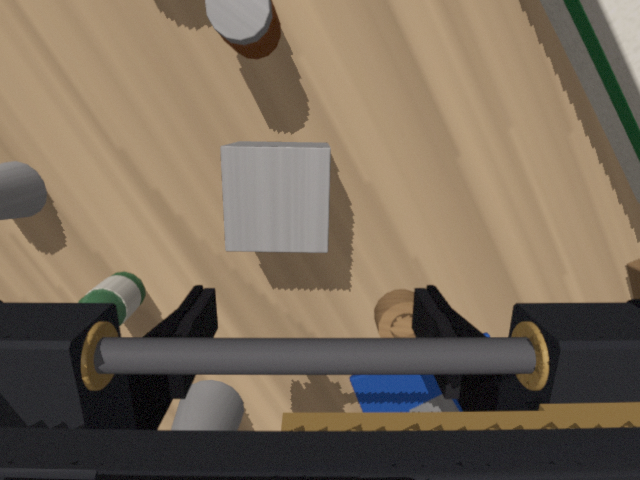

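mould_large: its top face has corners (222,147), (330,147), (328,250) and (225,250), so its centre is (276,198). It is square to the tool and within 3 mm of the prediction.

Emit:
{"fn": "jog_arm", "kwargs": {
  "moves": [0.04, -0.025, 0, 0, 0, 0, 1, 0.09, -0.055, 0.02, 0, 0, 0, 1, 0.12, -0.075, 0.06, 0, 0, 0, 1, 0.124, -0.077, 0.12, 0, 0, 0, 1, 0.124, -0.077, 0.2, 0, 0, 0, 1, 0.124, -0.077, 0.28, 0, 0, 0, 1, 0.124, -0.077, 0.33, 0, 0, 0, 1, 0.124, -0.077, 0.348, 0, 0, 0, 1]
}}

```text
time: 12.35
position: [0.6167, 0.013, 0.0237]
tool_rot: [-2.718, -1.574, 0.003]
ft_force: [-0.4, 0.2, 0.4]
grip_width: 1.0
grip_force: 0.0
```

Emit:
{"fn": "jog_arm", "kwargs": {
  "moves": [0, 0, 0, 0, 0, 0, -1, 0, 0, 0, 0, 0, 0, -1, 0, 0, 0, 0, 0, 0, -1, 0, 0, 0, 0, 0, 0, -1, 0, 0, 0, 0, 0, 0, -1, 0, 0, 0, 0, 0, 0, -1, 0, 0, 0, 0, 0, 0, -1, 0, 0, 0, 0, 0, 0, -1],
  "newtons": 30
}}

```text
time: 13.35
position: [0.6181, 0.0135, 0.0256]
tool_rot: [2.718, 1.575, 0.002]
ft_force: [0.0, 0.5, 4.8]
grip_width: 0.712
grip_force: 30.0
```

```bash
python3 go.py .6300 -.2215 .15 0
```

```text
shift [-0.6594  0.4244 -0.4147] turn [ 0.0009 -0.0005 -0.4972] psi -29.83 pos [0.6181 0.0135 0.0256] t 13.35 gw 0.712 gf 30.000695390626788
```

Emit:
{"fn": "jog_arm", "kwargs": {
  "moves": [0, 0, -0.05, 0, 0, 0, -1, 0, 0, -0.15, 0, 0, 0, -1, -0.01, 0.01, -0.27, 0, 0, 0, -1, -0.06, 0.04, -0.36, 0, 0, -0.1, -1, -0.15, 0.095, -0.41, 0, 0, -0.2, -1, -0.27, 0.17, -0.415, 0, 0, -0.3, -1, -0.4, 0.255, -0.415, 0, 0, -0.4, -1, -0.52, 0.33, -0.415, 0, 0, -0.48, -1]
}}

```text
time: 14.35
position: [0.6253, -0.1728, 0.15]
tool_rot: [-2.238, -2.204, 0.001]
ft_force: [-0.3, 0.2, -0.1]
grip_width: 0.708
grip_force: 30.0
```

Emit:
{"fn": "jog_arm", "kwargs": {
  "moves": [-0.06, 0, 0, 0, 0, 0, -1, -0.1, 0, 0, 0, 0, 0, -1, -0.12, 0, 0, 0, 0, 0, -1, -0.13, 0, 0, 0, 0, 0, -1, -0.13, 0, 0, 0, 0, 0, -1, -0.13, 0, 0, 0, 0, 0, -1, -0.13, 0, 0, 0, 0, 0, -1, -0.13, 0, 0, 0, 0, 0, -1]
}}

```text
time: 15.35
position: [0.6252, -0.2099, 0.1497]
tool_rot: [2.241, 2.202, 0.0]
ft_force: [-0.5, 0.2, -1.2]
grip_width: 0.711
grip_force: 30.0
```

```bash
python3 go.py .6300 -.2215 .033 0
```

```text
shift [-0.0384  0.0165  0.389 ] turn [ 0.0001 -0.0001 -0.0169] psi -1.02 pos [ 0.6252 -0.2099  0.1497] t 15.35 gw 0.711 gf 29.999556695111096
```

Emit:
{"fn": "jog_arm", "kwargs": {
  "moves": [-0.02, 0.01, 0.02, 0, 0, 0, -1, -0.038, 0.0165, 0.05, 0, 0, 0, -1, -0.038, 0.0165, 0.1, 0, 0, 0, -1, -0.038, 0.0165, 0.16, 0, 0, 0, -1, -0.038, 0.0165, 0.22, 0, 0, 0, -1, -0.038, 0.0165, 0.28, 0, 0, 0, -1, -0.038, 0.0165, 0.32, 0, 0, 0, -1, -0.038, 0.0165, 0.34, 0, 0, 0, -1]
}}

```text
time: 16.35
position: [0.6296, -0.2215, 0.0466]
tool_rot: [-2.241, -2.201, 0.001]
ft_force: [0.1, 0.0, -0.9]
grip_width: 0.714
grip_force: 30.0
```

```bash
python3 go.py .6300 -.2215 .0325 0
```

```text
shift [-0.      0.0014  0.047 ] turn [-0.0009 -0.0002 -0.0171] psi -1.03 pos [ 0.6296 -0.2215  0.0466] t 16.35 gw 0.714 gf 29.999862383119762
```

Emit:
{"fn": "jog_arm", "kwargs": {
  "moves": [0, 0, 0.015, 0, 0, 0, -1, 0, 0, 0.03, 0, 0, 0, -1, 0, 0, 0.04, 0, 0, 0, -1, 0, 0, 0.045, 0, 0, 0, -1, 0, 0, 0.045, 0, 0, 0, -1, 0, 0, 0.045, 0, 0, 0, -1, 0, 0, 0.045, 0, 0, 0, -1, 0, 0, 0.045, 0, 0, 0, -1]
}}

```text
time: 17.35
position: [0.6299, -0.2216, 0.0342]
tool_rot: [2.241, 2.201, 0.0]
ft_force: [-0.5, -0.2, -0.4]
grip_width: 0.713
grip_force: 30.0
```

```bash
python3 go.py .6300 -.2215 .0325 0
```

```text
shift [0.0005 0.0002 0.0058] turn [ 0.0002 -0.0001 -0.0172] psi -1.03 pos [ 0.6299 -0.2216  0.0342] t 17.35 gw 0.713 gf 29.99963333364576
```

Emit:
{"fn": "jog_arm", "kwargs": {
  "moves": [0, 0, 0.003, 0, 0, 0, -1, 0, 0, 0.006, 0, 0, 0, -1, 0, 0, 0.006, 0, 0, 0, -1, 0, 0, 0.006, 0, 0, 0, 0.9, 0, 0, 0.006, 0, 0, 0, 0.9, 0, 0, 0.006, 0, 0, 0, 0.9, 0, 0, 0.006, 0, 0, 0, 0.9, 0, 0, 0.006, 0, 0, 0, 0.9]
}}

```text
time: 18.35
position: [0.6299, -0.2216, 0.0324]
tool_rot: [2.241, 2.201, 0.0]
ft_force: [0.3, 0.6, 0.7]
grip_width: 0.949
grip_force: 0.0
```

Emit:
{"fn": "jog_arm", "kwargs": {
  "moves": [0, 0, -0.05, 0, 0, 0, 0.9, 0, 0, -0.13, 0, 0, 0, 0.9, 0, 0, -0.22, 0, 0, 0, 0.9, 0, 0, -0.29, 0, 0, 0, 1, 0, 0, -0.32, 0, 0, 0, 1, 0, 0, -0.32, 0, 0, 0, 1, 0, 0, -0.32, 0, 0, 0, 1, 0, 0, -0.32, 0, 0, 0, 1]
}}

```text
time: 19.35
position: [0.6293, -0.2214, 0.1272]
tool_rot: [-2.24, -2.2, 0.001]
ft_force: [-0.3, 0.2, 0.2]
grip_width: 0.997
grip_force: 0.0
```

```bash
python3 go.py .4456 .105 .13 0
```

```text
shift [ 1.0767 -0.6319 -0.0077] turn [-0.0017 -0.0004 -0.0173] psi -1.04 pos [ 0.6293 -0.2214  0.1272] t 19.35 gw 0.997 gf 0.0
```

Emit:
{"fn": "jog_arm", "kwargs": {
  "moves": [0.04, -0.03, 0, 0, 0, 0, 1, 0.14, -0.09, 0, 0, 0, -0.01, 1, 0.29, -0.19, 0, 0, 0, -0.017, 1, 0.46, -0.3, 0, 0, 0, -0.017, 1, 0.63, -0.42, 0, 0, 0, -0.017, 1, 0.78, -0.52, 0, 0, 0, -0.017, 1, 0.89, -0.6, 0, 0, 0, -0.017, 1, 0.94, -0.63, 0, 0, 0, -0.017, 1]
}}

```text
time: 20.35
position: [0.4435, 0.0665, 0.1281]
tool_rot: [-2.215, -2.225, -0.001]
ft_force: [0.4, 0.2, -0.1]
grip_width: 0.994
grip_force: 0.0
```

Emit:
{"fn": "jog_arm", "kwargs": {
  "moves": [0, 0, 0, 0, 0, 0, 1, 0, 0, 0, 0, 0, 0, 1, 0, 0, 0, 0, 0, 0, 1, 0, 0, 0, 0, 0, 0, 1, 0, 0, 0, 0, 0, 0, 1, 0, 0, 0, 0, 0, 0, 1, 0, 0, 0, 0, 0, 0, 1, 0, 0, 0, 0, 0, 0, 1]
}}

```text
time: 21.35
position: [0.446, 0.0637, 0.1284]
tool_rot: [-2.222, -2.221, -0.0]
ft_force: [0.1, -0.3, -0.8]
grip_width: 0.999
grip_force: 0.0
```

```bash
python3 go.py .4456 .109 .13 0; python3 wr.py w4 "[[.4456,.109,.044],[.644,.224,.078]]"
```

```text
shift [ 0.1509 -0.0014 -0.0054] turn [ 0.0001 -0.0001 -0.0002] psi -0.01 pos [0.446  0.0637 0.1284] t 21.35 gw 0.999 gf 0.0
[[314.6 181. ]
 [732.1 -48.6]]
```

View pics/w4.png

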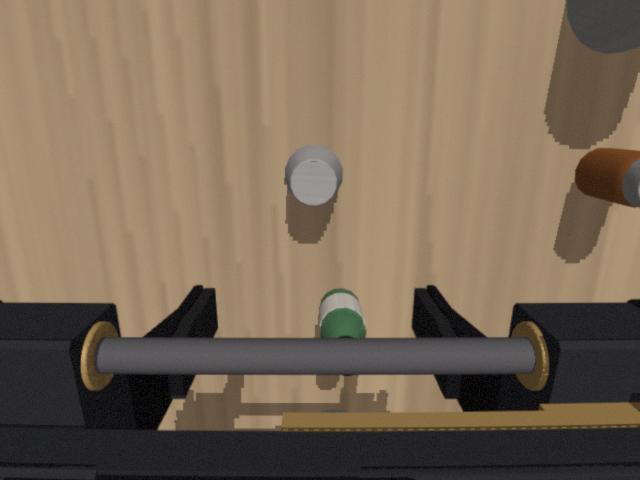

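cup_small's top is centred at (314,182), which matches the prediction.

Emit:
{"fn": "jog_arm", "kwargs": {
  "moves": [0.04, 0, 0, 0, 0, 0, 1, 0.1, 0, 0.02, 0, 0, 0, 1, 0.14, 0, 0.06, 0, 0, 0, 1, 0.15, -0.001, 0.13, 0, 0, 0, 1, 0.15, -0.001, 0.22, 0, 0, 0, 1, 0.15, -0.001, 0.31, 0, 0, 0, 1, 0.15, -0.001, 0.37, 0, 0, 0, 1, 0.15, -0.001, 0.388, 0, 0, 0, 1]
}}

```text
time: 22.4
position: [0.4442, 0.1088, 0.0101]
tool_rot: [-2.22, -2.221, 0.005]
ft_force: [-0.1, 0.3, -0.0]
grip_width: 0.997
grip_force: 0.0
```

Emit:
{"fn": "jog_arm", "kwargs": {
  "moves": [0, 0, 0, 0, 0, 0, -1, 0, 0, 0, 0, 0, 0, -1, 0, 0, 0, 0, 0, 0, -1, 0, 0, 0, 0, 0, 0, -1, 0, 0, 0, 0, 0, 0, -1, 0, 0, 0, 0, 0, 0, -1, 0, 0, 0, 0, 0, 0, -1, 0, 0, 0, 0, 0, 0, -1],
  "newtons": 25
}}

```text
time: 23.4
position: [0.4458, 0.1087, 0.012]
tool_rot: [2.222, 2.221, 0.0]
ft_force: [0.2, 0.2, 0.3]
grip_width: 0.436
grip_force: 24.8
```

```bash
python3 go.py .4605 -.368 .13 0
```

```text
shift [-1.5891  0.0495 -0.3934] turn [ 0.0002 -0.0001 -0.0003] psi -0.02 pos [0.4458 0.1087 0.012 ] t 23.4 gw 0.436 gf 24.801388061314356
```

Emit:
{"fn": "jog_arm", "kwargs": {
  "moves": [0, 0, -0.05, 0, 0, 0, -1, 0, 0, -0.14, 0, 0, 0, -1, 0, 0, -0.25, 0, 0, 0, -1, -0.02, 0, -0.34, 0, 0, 0, -1, -0.09, 0.003, -0.39, 0, 0, 0, -1, -0.21, 0.006, -0.4, 0, 0, 0, -1, -0.35, 0.01, -0.4, 0, 0, 0, -1, -0.5, 0.015, -0.4, 0, 0, 0, -1]
}}

```text
time: 24.4
position: [0.4496, -0.0437, 0.1321]
tool_rot: [-2.222, -2.221, -0.0]
ft_force: [0.9, -0.1, -0.3]
grip_width: 0.437
grip_force: 24.8
```

Emit:
{"fn": "jog_arm", "kwargs": {
  "moves": [-0.15, 0.005, 0, 0, 0, 0, -1, -0.3, 0.01, 0, 0, 0, 0, -1, -0.45, 0.015, 0, 0, 0, 0, -1, -0.6, 0.02, 0, 0, 0, 0, -1, -0.73, 0.025, 0, 0, 0, 0, -1, -0.83, 0.028, 0, 0, 0, 0, -1, -0.89, 0.03, 0, 0, 0, 0, -1, -0.91, 0.03, 0, 0, 0, 0, -1]
}}

```text
time: 25.4
position: [0.4574, -0.3164, 0.1319]
tool_rot: [-2.225, -2.217, 0.002]
ft_force: [-1.3, 0.6, -0.3]
grip_width: 0.437
grip_force: 24.8
```

```bash
python3 go.py .4605 -.368 .13 0; python3 wr.py w5 "[[.4612,-.368,.006]]"
```

```text
shift [-0.1719  0.0108  0.0064] turn [-0.0012  0.0005 -0.0034] psi -0.2 pos [ 0.4574 -0.3164  0.1319] t 25.4 gw 0.437 gf 24.758618245250545
[[320.4 297.7]]
```

View pics/w5.png

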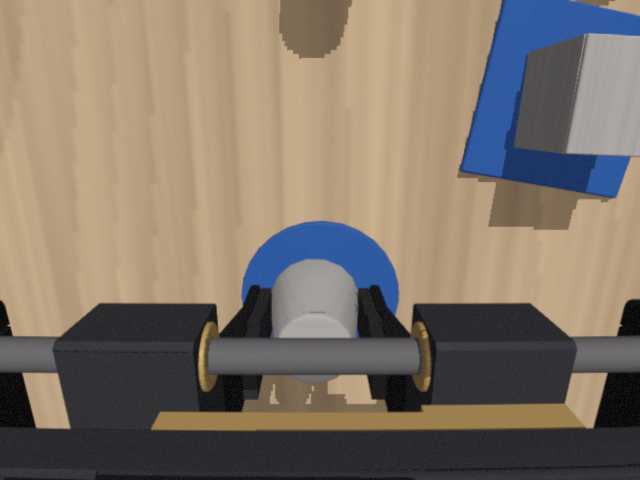

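Wrist view: the round tray's top edge is at (320,221) and its sides at x = 242 and 399. The large mould sits level on the square tray, upper right.

```bash
python3 - <<'E'
from h import *
c=np.load('wc.npy',allow_pickle=True)
X=w(c,[(320,221),(242,290),(399,290)],[.006]*3);print(X.round(4))
E
python3 go.py .4610 -.368 .0185 0
```

```text
[[ 0.4609 -0.3065  0.006 ]
 [ 0.4003 -0.3613  0.006 ]
 [ 0.5222 -0.3618  0.006 ]]
shift [-0.1723  0.0116  0.3782] turn [-0.0008  0.0006 -0.0028] psi -0.17 pos [ 0.4578 -0.3162  0.1319] t 25.45 gw 0.436 gf 24.758654453326017
```

Emit:
{"fn": "jog_arm", "kwargs": {
  "moves": [-0.05, 0.003, 0, 0, 0, 0, -1, -0.11, 0.007, 0.01, 0, 0, 0, -1, -0.15, 0.01, 0.04, 0, 0, 0, -1, -0.17, 0.011, 0.1, 0, 0, 0, -1, -0.172, 0.011, 0.18, 0, 0, 0, -1, -0.172, 0.011, 0.26, 0, 0, 0, -1, -0.172, 0.011, 0.32, 0, 0, 0, -1, -0.172, 0.011, 0.34, 0, 0, 0, -1]
}}

```text
time: 26.45
position: [0.4616, -0.365, 0.0282]
tool_rot: [-2.22, -2.22, 0.001]
ft_force: [0.3, 0.5, 0.6]
grip_width: 0.433
grip_force: 24.8
```

Emit:
{"fn": "jog_arm", "kwargs": {
  "moves": [0, 0, 0.01, 0, 0, 0, -1, 0, 0, 0.02, 0, 0, 0, -1, 0, 0, 0.028, 0, 0, 0, -1, 0, 0, 0.03, 0, 0, 0, -1, 0, 0, 0.03, 0, 0, 0, -1, 0, 0, 0.03, 0, 0, 0, -1, 0, 0, 0.03, 0, 0, 0, -1, 0, 0, 0.03, 0, 0, 0, -1]
}}

```text
time: 27.45
position: [0.4624, -0.3659, 0.021]
tool_rot: [2.222, 2.221, 0.0]
ft_force: [0.2, 0.2, -0.7]
grip_width: 0.435
grip_force: 24.8
```

```bash
python3 go.py .4610 -.368 .0185 0
```

```text
shift [-0.007  -0.0047  0.0082] turn [ 0.0001 -0.0001 -0.0003] psi -0.02 pos [ 0.4624 -0.3659  0.021 ] t 27.45 gw 0.435 gf 24.758641455264296
```

Adjust 2 mm, set down, release, then lift.

Emit:
{"fn": "jog_arm", "kwargs": {
  "moves": [-0.005, -0.004, 0.003, 0, 0, 0, -1, -0.007, -0.005, 0.007, 0, 0, 0, -1, -0.007, -0.005, 0.008, 0, 0, 0, -1, -0.007, -0.005, 0.008, 0, 0, 0, -1, -0.007, -0.005, 0.008, 0, 0, 0, 0.4, -0.007, -0.005, 0.008, 0, 0, 0, 0.4, -0.007, -0.005, 0.008, 0, 0, 0, 0.4, -0.007, -0.005, 0.008, 0, 0, 0, 0.4]
}}

```text
time: 28.45
position: [0.461, -0.368, 0.0186]
tool_rot: [2.222, 2.221, 0.0]
ft_force: [-0.5, 0.1, 0.6]
grip_width: 0.686
grip_force: 0.0
```

Emit:
{"fn": "jog_arm", "kwargs": {
  "moves": [0, 0, -0.05, 0, 0, 0, 0.4, 0, 0, -0.14, 0, 0, 0, 0.4, 0, 0, -0.25, 0, 0, 0, 0.4, 0.02, 0, -0.34, 0, 0, 0, 1, 0.1, 0, -0.37, 0, 0, 0, 1, 0.24, 0, -0.37, 0, 0, 0, 1, 0.38, 0, -0.37, 0, 0, 0, 1, 0.5, 0, -0.37, 0, 0, 0, 1]
}}

```text
time: 29.45
position: [0.4611, -0.2167, 0.1305]
tool_rot: [2.221, 2.221, 0.002]
ft_force: [0.8, 0.3, 0.1]
grip_width: 0.999
grip_force: 0.0
```

```bash
python3 go.py .4635 -.1197 .13 0
```

```text
shift [0.3233 0.0079 0.0018] turn [ 0.0014 -0.0005 -0.0002] psi -0.01 pos [ 0.4611 -0.2167  0.1305] t 29.45 gw 0.999 gf 0.0
```

Emit:
{"fn": "jog_arm", "kwargs": {
  "moves": [0.1, 0.002, 0, 0, 0, 0, 1, 0.19, 0.005, 0, 0, 0, 0, 1, 0.26, 0.007, 0, 0, 0, 0, 1, 0.3, 0.008, 0, 0, 0, 0, 1, 0.32, 0.008, 0, 0, 0, 0, 1, 0.323, 0.008, 0, 0, 0, 0, 1, 0.323, 0.008, 0, 0, 0, 0, 1, 0.323, 0.008, 0, 0, 0, 0, 1]
}}

```text
time: 30.45
position: [0.4633, -0.1218, 0.1295]
tool_rot: [2.223, 2.22, -0.0]
ft_force: [-0.2, -0.3, -0.1]
grip_width: 0.997
grip_force: 0.0
```

```bash
python3 go.py .4635 -.1197 .024 0;  python3 wr.py w6 "[[.4635,-.1197,.06]]"
```

```text
shift [0.0071 0.0007 0.3518] turn [-0.      0.0002 -0.0014] psi -0.08 pos [ 0.4633 -0.1218  0.1295] t 30.45 gw 0.997 gf 0.0
[[315.7 255.6]]
```

View pics/w6.png

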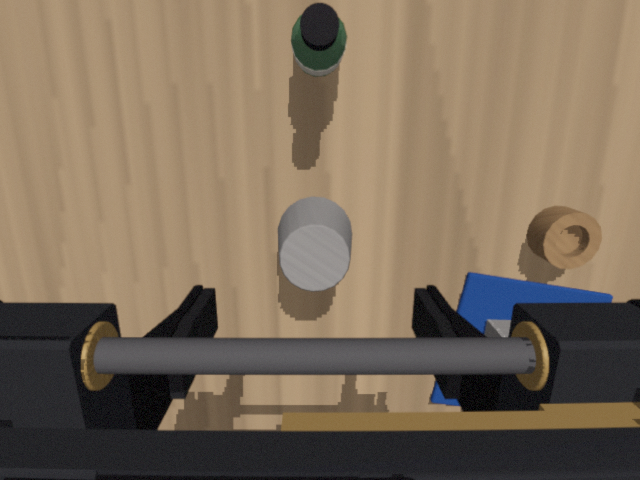

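cup_medium's top is centred at (315,256), which matches the predicted (316,256). Next I descend and grasp it.

Emit:
{"fn": "jog_arm", "kwargs": {
  "moves": [0.007, 0, 0.03, 0, 0, 0, 1, 0.007, 0, 0.08, 0, 0, 0, 1, 0.007, 0, 0.14, 0, 0, 0, 1, 0.007, 0, 0.2, 0, 0, 0, 1, 0.007, 0, 0.26, 0, 0, 0, 1, 0.007, 0, 0.31, 0, 0, 0, 1, 0.007, 0, 0.345, 0, 0, 0, 1, 0.007, 0, 0.352, 0, 0, 0, 1]
}}

```text
time: 31.5
position: [0.4628, -0.119, 0.0231]
tool_rot: [-2.221, -2.22, 0.002]
ft_force: [-0.5, 0.4, -0.3]
grip_width: 1.003
grip_force: 0.0
```

Emit:
{"fn": "jog_arm", "kwargs": {
  "moves": [0, 0, 0, 0, 0, 0, -1, 0, 0, 0, 0, 0, 0, -1, 0, 0, 0, 0, 0, 0, -1, 0, 0, 0, 0, 0, 0, -1, 0, 0, 0, 0, 0, 0, -1, 0, 0, 0, 0, 0, 0, -1, 0, 0, 0, 0, 0, 0, -1, 0, 0, 0, 0, 0, 0, -1],
  "newtons": 28
}}

```text
time: 32.5
position: [0.4635, -0.1189, 0.024]
tool_rot: [2.222, 2.221, 0.0]
ft_force: [-0.3, 0.8, 1.5]
grip_width: 0.575
grip_force: 27.9
```

```bash
python3 go.py .4610 -.368 .15 0
```

```text
shift [-0.8302 -0.0081 -0.4199] turn [ 0.0003 -0.0001 -0.0002] psi -0.01 pos [ 0.4635 -0.1189  0.024 ] t 32.5 gw 0.575 gf 27.921654973179102
```

Emit:
{"fn": "jog_arm", "kwargs": {
  "moves": [0, 0, -0.05, 0, 0, 0, -1, 0, 0, -0.15, 0, 0, 0, -1, 0, 0, -0.26, 0, 0, 0, -1, -0.02, 0, -0.36, 0, 0, 0, -1, -0.09, -0.001, -0.41, 0, 0, 0, -1, -0.2, -0.002, -0.42, 0, 0, 0, -1, -0.33, -0.004, -0.42, 0, 0, 0, -1, -0.46, -0.005, -0.42, 0, 0, 0, -1]
}}

```text
time: 33.5
position: [0.4618, -0.258, 0.151]
tool_rot: [2.221, 2.221, 0.002]
ft_force: [0.5, -0.7, -1.5]
grip_width: 0.578
grip_force: 27.8
```

Emit:
{"fn": "jog_arm", "kwargs": {
  "moves": [-0.12, -0.001, 0, 0, 0, 0, -1, -0.22, -0.002, 0, 0, 0, 0, -1, -0.3, -0.003, 0, 0, 0, 0, -1, -0.35, -0.003, 0, 0, 0, 0, -1, -0.37, -0.003, 0, 0, 0, 0, -1, -0.37, -0.003, 0, 0, 0, 0, -1, -0.37, -0.003, 0, 0, 0, 0, -1, -0.37, -0.003, 0, 0, 0, 0, -1]
}}

```text
time: 34.5
position: [0.4613, -0.3671, 0.15]
tool_rot: [-2.22, -2.222, -0.001]
ft_force: [0.2, 0.5, -1.1]
grip_width: 0.575
grip_force: 27.8
```

```bash
python3 go.py .4610 -.368 .0305 0
```

```text
shift [-0.0032 -0.001   0.3982] turn [ 0.0003 -0.0007  0.0009] psi 0.05 pos [ 0.4613 -0.3671  0.15  ] t 34.5 gw 0.575 gf 27.81975980848074
```

Emit:
{"fn": "jog_arm", "kwargs": {
  "moves": [-0.001, -0.001, 0.03, 0, 0, 0, -1, -0.001, -0.001, 0.08, 0, 0, 0, -1, -0.001, -0.001, 0.14, 0, 0, 0, -1, -0.001, -0.001, 0.2, 0, 0, 0, -1, -0.001, -0.001, 0.26, 0, 0, 0, -1, -0.001, -0.001, 0.31, 0, 0, 0, -1, -0.001, -0.001, 0.34, 0, 0, 0, -1, -0.001, -0.001, 0.35, 0, 0, 0, -1]
}}

```text
time: 35.5
position: [0.4604, -0.3683, 0.0444]
tool_rot: [-2.222, -2.221, 0.0]
ft_force: [-0.4, 0.1, -1.0]
grip_width: 0.575
grip_force: 27.8
```

Emit:
{"fn": "jog_arm", "kwargs": {
  "moves": [0, 0, 0.01, 0, 0, 0, -1, 0, 0, 0.02, 0, 0, 0, -1, 0, 0, 0.03, 0, 0, 0, -1, 0, 0, 0.037, 0, 0, 0, -1, 0, 0, 0.042, 0, 0, 0, -1, 0, 0, 0.042, 0, 0, 0, -1, 0, 0, 0.042, 0, 0, 0, -1, 0, 0, 0.042, 0, 0, 0, -1]
}}

```text
time: 36.5
position: [0.4607, -0.3683, 0.0324]
tool_rot: [2.222, 2.221, 0.0]
ft_force: [-0.7, 0.1, -0.3]
grip_width: 0.574
grip_force: 27.8
```

```bash
python3 go.py .4610 -.3675 .0305 0
```

```text
shift [0.0028 0.0011 0.0064] turn [ 0.0002  0.     -0.0002] psi -0.01 pos [ 0.4607 -0.3683  0.0324] t 36.5 gw 0.574 gf 27.81991227529943
```

Set down, release, lift.

Emit:
{"fn": "jog_arm", "kwargs": {
  "moves": [0.002, 0.001, 0.003, 0, 0, 0, -1, 0.003, 0.001, 0.006, 0, 0, 0, -1, 0.003, 0.001, 0.006, 0, 0, 0, -1, 0.003, 0.001, 0.006, 0, 0, 0, -1, 0.003, 0.001, 0.006, 0, 0, 0, 0.7, 0.003, 0.001, 0.006, 0, 0, 0, 0.7, 0.003, 0.001, 0.006, 0, 0, 0, 0.7, 0.003, 0.001, 0.006, 0, 0, 0, 0.7]
}}

```text
time: 37.5
position: [0.461, -0.3674, 0.0306]
tool_rot: [2.222, 2.221, 0.0]
ft_force: [-0.8, 0.5, -0.1]
grip_width: 0.834
grip_force: 0.0
```

Emit:
{"fn": "jog_arm", "kwargs": {
  "moves": [0, 0, -0.05, 0, 0, 0, 0.7, 0, 0, -0.14, 0, 0, 0, 0.7, 0, 0, -0.25, 0, 0, 0, 0.7, 0.02, 0, -0.35, 0, 0, 0, 1, 0.1, 0.03, -0.4, 0, 0, 0, 1, 0.24, 0.08, -0.4, 0, 0, 0, 1, 0.4, 0.13, -0.4, 0, 0, 0, 1, 0.56, 0.18, -0.4, 0, 0, 0, 1]
}}

```text
time: 38.5
position: [0.5155, -0.1983, 0.1518]
tool_rot: [2.222, 2.219, 0.002]
ft_force: [0.3, 0.1, 0.8]
grip_width: 0.999
grip_force: 0.0
```

```bash
python3 go.py .644 .17 .15 0
```

```text
shift [1.2283 0.4269 0.007 ] turn [ 0.0017 -0.0002 -0.0011] psi -0.07 pos [ 0.5155 -0.1983  0.1518] t 38.5 gw 0.999 gf 0.0
```

Emit:
{"fn": "jog_arm", "kwargs": {
  "moves": [0.14, 0.05, 0, 0, 0, 0, 1, 0.28, 0.1, 0, 0, 0, 0, 1, 0.42, 0.15, 0, 0, 0, 0, 1, 0.56, 0.2, 0, 0, 0, 0, 1, 0.68, 0.24, 0, 0, 0, 0, 1, 0.78, 0.27, 0, 0, 0, 0, 1, 0.85, 0.29, 0, 0, 0, 0, 1, 0.88, 0.3, 0, 0, 0, 0, 1]
}}

```text
time: 39.5
position: [0.6053, 0.0656, 0.151]
tool_rot: [2.22, 2.222, 0.001]
ft_force: [-0.6, -0.4, -0.2]
grip_width: 0.998
grip_force: 0.0
```

```bash
python3 go.py .644 .17 .15 0
```

```text
shift [0.3479 0.1293 0.0034] turn [ 0.0004 -0.      0.0009] psi 0.05 pos [0.6053 0.0656 0.151 ] t 39.5 gw 0.998 gf 0.0
```

Emit:
{"fn": "jog_arm", "kwargs": {
  "moves": [0.08, 0.03, 0, 0, 0, 0, 1, 0.17, 0.065, 0, 0, 0, 0, 1, 0.25, 0.095, 0, 0, 0, 0, 1, 0.31, 0.115, 0, 0, 0, 0, 1, 0.34, 0.127, 0, 0, 0, 0, 1, 0.345, 0.13, 0, 0, 0, 0, 1, 0.345, 0.13, 0, 0, 0, 0, 1, 0.345, 0.13, 0, 0, 0, 0, 1]
}}

```text
time: 40.5
position: [0.644, 0.1669, 0.1508]
tool_rot: [2.223, 2.219, -0.0]
ft_force: [0.4, 0.2, 0.1]
grip_width: 1.004
grip_force: 0.0
```

```bash
python3 go.py .644 .224 .036 0; python3 wr.py w7 "[[.644,.224,.078]]"
```

```text
shift [ 0.1905 -0.0005  0.3825] turn [ 0.0001  0.0001 -0.0017] psi -0.1 pos [0.644  0.1669 0.1508] t 40.5 gw 1.004 gf 0.0
[[315.1 163.2]]
```

View pics/w7.png

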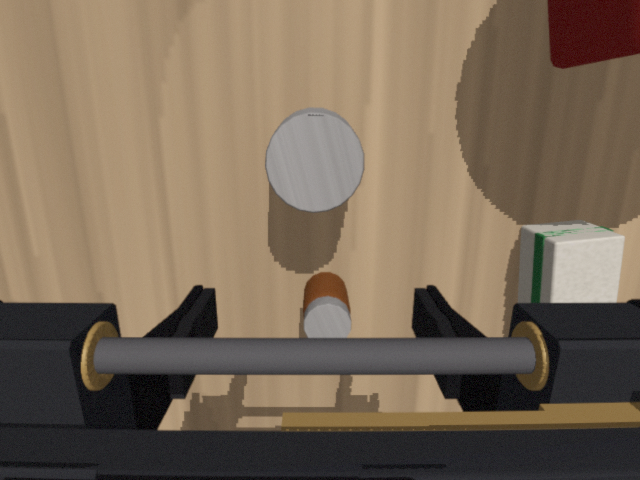

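cup_large's top is centred at (315,162), which matches the prediction of (315,163).

Emit:
{"fn": "jog_arm", "kwargs": {
  "moves": [0.05, 0, 0, 0, 0, 0, 1, 0.12, 0, 0, 0, 0, 0, 1, 0.17, 0, 0.02, 0, 0, 0, 1, 0.19, -0.001, 0.05, 0, 0, 0, 1, 0.191, -0.001, 0.09, 0, 0, 0, 1, 0.191, -0.001, 0.14, 0, 0, 0, 1, 0.191, -0.001, 0.18, 0, 0, 0, 1, 0.191, -0.001, 0.2, 0, 0, 0, 1]
}}

```text
time: 41.55
position: [0.6433, 0.2246, 0.0893]
tool_rot: [-2.222, -2.22, 0.002]
ft_force: [-0.3, 0.7, -0.7]
grip_width: 1.003
grip_force: 0.0
```

```bash
python3 go.py .644 .2245 .036 0
```

```text
shift [-0.0002  0.0026  0.1775] turn [-0.0013  0.0007 -0.0011] psi -0.07 pos [0.6433 0.2246 0.0893] t 41.55 gw 1.003 gf 0.0
```

Emit:
{"fn": "jog_arm", "kwargs": {
  "moves": [0, 0.002, 0.03, 0, 0, 0, 1, 0, 0.002, 0.07, 0, 0, 0, 1, 0, 0.002, 0.11, 0, 0, 0, 1, 0, 0.002, 0.15, 0, 0, 0, 1, 0, 0.002, 0.17, 0, 0, 0, 1, 0, 0.002, 0.178, 0, 0, 0, 1, 0, 0.002, 0.178, 0, 0, 0, 1, 0, 0.002, 0.178, 0, 0, 0, 1]
}}

```text
time: 42.55
position: [0.6447, 0.2255, 0.0377]
tool_rot: [2.221, 2.221, 0.001]
ft_force: [0.3, 0.1, 0.9]
grip_width: 1.0
grip_force: 0.0
```

Emit:
{"fn": "jog_arm", "kwargs": {
  "moves": [0, 0, 0, 0, 0, 0, -1, 0, 0, 0, 0, 0, 0, -1, 0, 0, 0, 0, 0, 0, -1, 0, 0, 0, 0, 0, 0, -1, 0, 0, 0, 0, 0, 0, -1, 0, 0, 0, 0, 0, 0, -1, 0, 0, 0, 0, 0, 0, -1, 0, 0, 0, 0, 0, 0, -1],
  "newtons": 32
}}

```text
time: 43.55
position: [0.6444, 0.2254, 0.0372]
tool_rot: [2.222, 2.221, 0.0]
ft_force: [-0.4, 0.9, 0.3]
grip_width: 0.723
grip_force: 31.7
```

```bash
python3 go.py .4610 -.368 .18 0
```

```text
shift [-1.9781 -0.6108 -0.4762] turn [ 0.0002 -0.0001 -0.0002] psi -0.01 pos [0.6444 0.2254 0.0372] t 43.55 gw 0.723 gf 31.655855128674375
```

Emit:
{"fn": "jog_arm", "kwargs": {
  "moves": [0, 0, -0.05, 0, 0, 0, -1, 0, 0, -0.15, 0, 0, 0, -1, 0, 0, -0.27, 0, 0, 0, -1, -0.02, -0.005, -0.39, 0, 0, 0, -1, -0.08, -0.025, -0.46, 0, 0, 0, -1, -0.18, -0.055, -0.476, 0, 0, 0, -1, -0.3, -0.09, -0.476, 0, 0, 0, -1, -0.43, -0.13, -0.476, 0, 0, 0, -1]
}}

```text
time: 44.55
position: [0.6051, 0.0954, 0.1809]
tool_rot: [2.221, 2.221, 0.002]
ft_force: [0.4, -0.0, -0.8]
grip_width: 0.723
grip_force: 31.6
```

Emit:
{"fn": "jog_arm", "kwargs": {
  "moves": [-0.13, -0.04, 0, 0, 0, 0, -1, -0.26, -0.08, 0, 0, 0, 0, -1, -0.39, -0.12, 0, 0, 0, 0, -1, -0.52, -0.16, 0, 0, 0, 0, -1, -0.64, -0.2, 0, 0, 0, 0, -1, -0.76, -0.235, 0, 0, 0, 0, -1, -0.87, -0.27, 0, 0, 0, 0, -1, -0.97, -0.3, 0, 0, 0, 0, -1]
}}

```text
time: 45.55
position: [0.5146, -0.1962, 0.1809]
tool_rot: [2.223, 2.22, 0.002]
ft_force: [-0.2, 0.8, -0.1]
grip_width: 0.719
grip_force: 31.6
```

```bash
python3 go.py .4610 -.3665 .18 0
```

```text
shift [-0.5679 -0.1779  0.0023] turn [ 0.0011 -0.0006 -0.0013] psi -0.08 pos [ 0.5146 -0.1962  0.1809] t 45.55 gw 0.719 gf 31.616913486504927
```

Emit:
{"fn": "jog_arm", "kwargs": {
  "moves": [-0.1, -0.03, 0, 0, 0, 0, -1, -0.21, -0.065, 0, 0, 0, 0, -1, -0.32, -0.1, 0, 0, 0, 0, -1, -0.42, -0.13, 0, 0, 0, 0, -1, -0.5, -0.155, 0, 0, 0, 0, -1, -0.535, -0.167, 0, 0, 0, 0, -1, -0.54, -0.17, 0, 0, 0, 0, -1, -0.54, -0.17, 0, 0, 0, 0, -1]
}}

```text
time: 46.55
position: [0.4648, -0.3555, 0.18]
tool_rot: [-2.22, -2.222, -0.002]
ft_force: [0.3, -0.5, -1.7]
grip_width: 0.724
grip_force: 31.6
```

```bash
python3 go.py .4610 -.3675 .0437 0; python3 wr.py w8
```

```text
shift [-0.0405 -0.0128  0.4542] turn [ 0.0003 -0.001   0.001 ] psi 0.06 pos [ 0.4648 -0.3555  0.18  ] t 46.55 gw 0.724 gf 31.616153017139368
```

View pics/w8.png

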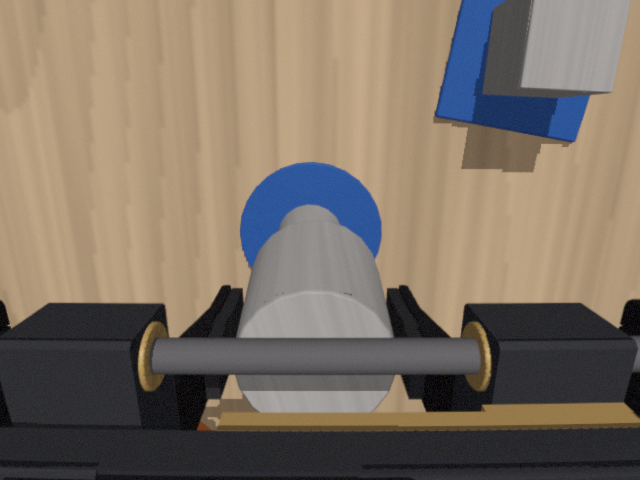

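The large cup is held level, and cup_medium's rim shows centred on the round tray below at (310,205). The moulds are fine too.

Emit:
{"fn": "jog_arm", "kwargs": {
  "moves": [-0.02, -0.006, 0, 0, 0, 0, -1, -0.035, -0.011, 0.02, 0, 0, 0, -1, -0.039, -0.012, 0.06, 0, 0, 0, -1, -0.039, -0.012, 0.11, 0, 0, 0, -1, -0.039, -0.012, 0.16, 0, 0, 0, -1, -0.039, -0.012, 0.19, 0, 0, 0, -1, -0.039, -0.012, 0.2, 0, 0, 0, -1, -0.039, -0.012, 0.2, 0, 0, 0, -1]
}}

```text
time: 47.6
position: [0.4607, -0.3684, 0.12]
tool_rot: [2.222, 2.221, -0.0]
ft_force: [-0.6, -0.5, -1.4]
grip_width: 0.722
grip_force: 31.6
```

```bash
python3 go.py .4610 -.3672 .0437 0
```

```text
shift [0.0039 0.001  0.2542] turn [ 0.0001  0.0001 -0.0002] psi -0.01 pos [ 0.4607 -0.3684  0.12  ] t 47.6 gw 0.722 gf 31.61613579508412
```

Emit:
{"fn": "jog_arm", "kwargs": {
  "moves": [0.003, 0.001, 0.03, 0, 0, 0, -1, 0.004, 0.001, 0.07, 0, 0, 0, -1, 0.004, 0.001, 0.11, 0, 0, 0, -1, 0.004, 0.001, 0.15, 0, 0, 0, -1, 0.004, 0.001, 0.19, 0, 0, 0, -1, 0.004, 0.001, 0.215, 0, 0, 0, -1, 0.004, 0.001, 0.23, 0, 0, 0, -1, 0.004, 0.001, 0.235, 0, 0, 0, -1]
}}

```text
time: 48.6
position: [0.4609, -0.3672, 0.0493]
tool_rot: [2.222, 2.221, -0.0]
ft_force: [-1.0, 0.3, -1.2]
grip_width: 0.723
grip_force: 31.6
```

Emit:
{"fn": "jog_arm", "kwargs": {
  "moves": [0, 0, 0.004, 0, 0, 0, -1, 0, 0, 0.008, 0, 0, 0, -1, 0, 0, 0.012, 0, 0, 0, -1, 0, 0, 0.014, 0, 0, 0, -1, 0, 0, 0.014, 0, 0, 0, -1, 0, 0, 0.014, 0, 0, 0, -1, 0, 0, 0.014, 0, 0, 0, -1, 0, 0, 0.014, 0, 0, 0, -1]
}}

```text
time: 49.6
position: [0.4609, -0.3671, 0.0452]
tool_rot: [-2.222, -2.221, -0.0]
ft_force: [0.5, 0.1, -1.0]
grip_width: 0.721
grip_force: 31.6
```

```bash
python3 go.py .4610 -.3672 .0437 0
```

```text
shift [-0.0004  0.0003  0.0051] turn [ 0.0001 -0.0001 -0.0002] psi -0.01 pos [ 0.4609 -0.3671  0.0452] t 49.6 gw 0.721 gf 31.615787102127797
```

Emit:
{"fn": "jog_arm", "kwargs": {
  "moves": [0, 0, 0.003, 0, 0, 0, -1, 0, 0, 0.005, 0, 0, 0, -1, 0, 0, 0.005, 0, 0, 0, -1, 0, 0, 0.005, 0, 0, 0, -1, 0, 0, 0.005, 0, 0, 0, 0.95, 0, 0, 0.005, 0, 0, 0, 0.95, 0, 0, 0.005, 0, 0, 0, 0.95, 0, 0, 0.005, 0, 0, 0, 0.95]
}}

```text
time: 50.6
position: [0.461, -0.3671, 0.0438]
tool_rot: [2.221, 2.221, 0.0]
ft_force: [-0.1, 0.9, -0.5]
grip_width: 0.963
grip_force: 0.0
```

Emit:
{"fn": "jog_arm", "kwargs": {
  "moves": [0, 0, -0.04, 0, 0, 0, 0.95, 0, 0, -0.11, 0, 0, 0, 0.95, 0, 0, -0.2, 0, 0, 0, 0.95, 0, 0, -0.3, 0, 0, 0, 0.95, 0, 0, -0.4, 0, 0, 0, 1, 0, 0, -0.47, 0, 0, 0, 1, 0, 0, -0.5, 0, 0, 0, 1, 0, 0, -0.5, 0, 0, 0, 1]
}}

```text
time: 51.6
position: [0.461, -0.3671, 0.194]
tool_rot: [2.221, 2.221, 0.001]
ft_force: [-0.6, -0.4, -0.6]
grip_width: 0.998
grip_force: 0.0
```

Run:
```python
from bench import ctrl
from h import *
a=ctrl.get_image('scene')['pixels'][:,:,::-1]; b=cv2.imread('pics/scene0.png')
cv2.imwrite('pics/end.png',cv2.resize(a[110:370,150:500],None,fx=2.2,fy=2.2,interpolation=cv2.INTER_CUBIC))
```

```text
(no output)
```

View pics/end.png

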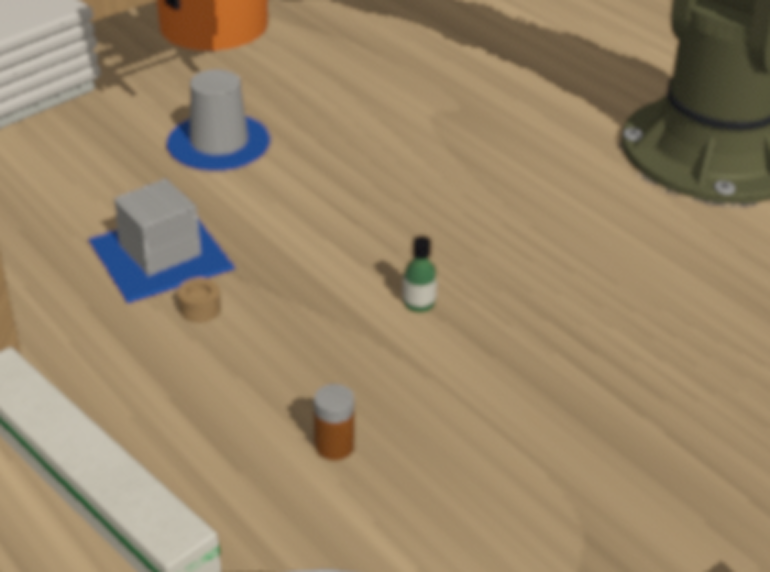

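The scene view shows the round nest level at (218,115) and the mould nest level at (160,225), each centred on its tray. The tape roll, pepper bottle and jar stand where they were, and the gripper is clear of everything.

```bash
python3 -c "
from bench import ctrl
print(ctrl.close_job())"
```

```text
the job is handed in; nothing more can be done
None
```

I handed the job in at about 52 s: the final picture shows both nests level and centred on their trays and the three bystanders where they were, but the judge's verdict was not returned.

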